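# Close the acrylic gluing clamp by four clicks and hold it

## Task

Unlock the blue gluing clamp: pull the yellow-headed lock pin straight up out of its snap socket and put it in the red bowl. Then swing the red ratchet lever by its black knob exactly four clicks counted from its rest stop, feeling each one and never going over a fifth, and finish while still holding the lever there, because its spring throws it back if it is let go. Leave the tape roll, the bottle and the battery pack where they are.

Things in the scene. Friction and masses are not known exactly. Their poses are not given: they have to be found in the camera images.
- jig: Blue cast clamp base, fixed to the bench, 200 x 240 mm and 35 mm high, with a corner of clear acrylic at its +y side standing 95 mm above the bench. Origin on the bench under the lever's pivot; z up; it may be turned about z, and the pivot, knob, pin and socket turn with it.
- pivot (a point): Point on the lever's vertical turning axis, 78 mm above the bench, level with the middle of the knob. Its axes are the jig's axes.
- lever (a joint): Angle (rad) of the sprung red lever, 40-52 mm above the bench: 0 at its rest stop (knob arm 150 degrees counter-clockwise from the jig's x axis), growing counter-clockwise seen from above, end 1.23. It clicks over a tooth at 0.105, 0.314, 0.524, 0.733 (fourth), 0.942 (fifth); aim midway, 0.838. Push at the knob: 5 N at rest, 8 N there, 2-3 N more before each tooth, as much less after it.
- knob_center (a point): Centre, half-way up, of the upright black knob on the lever's end: 22 mm in diameter, 42 mm tall, its top 96 mm above the bench, its axis 105 mm from the lever's axis. It spins freely on the lever, so a grip need not turn with the lever.
- pin_center (a point): Centre of the yellow head of the loose lock pin (60 g): head 22 mm in diameter, 34 mm tall, axis along z of this point. Pin 86 mm long in all: foot 69 mm below this point, top 17 mm above. At the start it stands upright in the socket, this point 77 mm above the bench, and blocks the lever's short tail.
- socket (a point): Mouth of the pin's snap socket in the jig's top face, 35 mm above the bench; the hole is 27 mm deep. Two sprung balls hold the pin's waist: it takes about 8 to 12 N straight up to snap it free, within the first 10 mm.
- bowl: Loose red plastic bowl, 150 mm across the rim, 50 mm high, wall 4 mm. Origin at the centre of its underside.
- tape_roll: Blue roll of tape lying flat, 90 mm across, 24 mm high, a bystander. Origin at the centre of its underside.
- cement_bottle: White bottle with a black cap, 48 mm across, 110 mm tall, a bystander. Origin at the centre of its underside.
- battery_pack: White block 75 x 50 x 30 mm, a bystander. Origin at the centre of its underside.
Mind the look-alikes: they are no part of the job. What is shaped like the part that bears pin_center but purple is not meant.

How it is judged:
On the way, in this order (a step that is already met when the one before it is completed fails the run):
1. the lock pin is pulled out of its socket (distance between pin_center and socket above 0.085 m), for 0.1 s.
2. the lock pin is in the bowl, let go (horizontal distance between pin_center and bowl below 0.075 m and height (world z) of pin_center below 0.09 m and contact force between lock_pin and bowl above 0.05 N and contact force between lock_pin and the fingers below 0.05 N), for 0.3 s.
3. the lever has been advanced past its first click with the hand on it (value of joint lever above 0.15 rad and contact force between the fingers and lever above 1 N), for 0.05 s.
4. the lever stands four clicks on, held (value of joint lever between 0.75 and 0.93 rad and contact force between the fingers and lever above 1 N), for 0.3 s.
At the end, for the whole second after the job is handed in: The lever is at rest four clicks from its rest stop (past the fourth tooth and short of the fifth: 0.75 to 0.93 rad), the fingers still holding it with more than 1 N, and the lock pin is at rest in the red bowl (head centre within 75 mm of the bowl's axis and below 90 mm) (all of step 4 and velocity of joint lever between -0.1 and 0.1 rad/s and horizontal distance between pin_center and bowl below 0.075 m and height (world z) of pin_center below 0.09 m and contact force between lock_pin and bowl above 0.05 N and linear speed of lock_pin below 0.05 m/s); the arm keeps its last pose, push and grip.
It fails at once if the lever is pushed over the fifth click (value of joint lever above 0.97 rad).
It fails at once if the tape roll is disturbed (distance of tape_roll from where it was at the start of the episode above 0.03 m).
It fails at once if the bottle is disturbed (distance of cement_bottle from where it was at the start of the episode above 0.03 m).
It fails at once if the battery pack is disturbed (distance of battery_pack from where it was at the start of the episode above 0.03 m).
It also fails if it takes over 61 s, if anything falls off the work surface, if the arm or the gripper's body presses on something with over 40 N, if the wrist force passes 120 N, or if a joint passes its speed limit or range.

## Robot

A 6-joint arm with a two-finger parallel gripper is mounted at the origin on the work surface. World frame = base frame: x ahead of the robot, y to its left, z up, the work surface at z = 0. Lengths are in m, angles in rad, forces in N, time in s.
With the tool pointing down it reaches from about 0.375 to 0.925 m from the base axis. Payload 5.7 kg.
Tool frame: the origin (TCP) lies midway between the tips of the shut fingers; the grasp point (between the pads) lies 19 mm behind it; z points along the fingers, y is the line along which they close (so a half turn about z gives the same grasp; the last joint's range is limited). The gripper opens to 88 mm and grips with 3 to 60 N. Pads are 20 mm wide; open, the fingers measure 115 mm over their backs; the gripper's body (75 mm by 178 mm) begins 61 mm behind the grasp point.
Start: joints at [-1.333, 0.359, 1.51, -0, 1.272, -0.115], TCP at [0.207, -0.563, 0.196] pointing down, gripper open.
Joint ranges: [-2.97, 2.97], [-1.01, 2.36], [0.21, 2.38], [-0.96, 4.11], [0.2, 2.71], [-2.98, 2.98]. Speed limits (rad/s): [2.39, 2.39, 3.14, 3.14, 3.14, 3.14].

## Interface

Orientations are given as a unit quaternion [x, y, z, w].
In Python, from bench import move_ptp, servo_line, goto_joints, move_gripper, sleep, inverse_kinematics, capture, PlanningError, close_job, spot_in, silhouettes, current_clock, current_joint_pos, current_qvel, current_joint_torque, current_position, current_orientation, current_force, current_torque, current_finger_gap, current_grip_force gives the robot as it stands. Calls block until the motion is done:
- move_ptp(position, orientation): joint-space move of the TCP to a pose.
- servo_line(position, orientation=None, rate=0.15, contact_N=None): straight line of the TCP; orientation=None keeps the orientation; rate is the mean speed in m/s. With contact_N (N) it stops when the force on the tool has changed by that much, and returns True; else False.
- goto_joints(angles): joint-space move.
- move_gripper(opening): finger opening in m; the grip force is fixed at half the most; returns when the fingers have stopped.
- sleep(seconds).
- inverse_kinematics(position, orientation): joint angles nearest the present ones, or None.
- capture(name): name is "side" or "top"; returns a dict with "image" (420x560x3 uint8, blue, green, red), "range_z" (420x560 float32, m along the optical axis (not along the pixel's ray), 0 where there is no reading), "intrinsics" (3x3 intrinsics, pixels), "R" (3x3) and "t" (3): a world point X has camera coordinates R X + t. Camera axes: x right, y down, z forward; pixel columns grow to the right and rows downward; lengths in m; the calibration is good to about 2 mm. A picture is of the moment at which its call begins.
A pose or a line that the arm cannot do raises PlanningError and nothing moves.
- close_job(): hands the job in; it is judged then, once.
Trained networks look in the newest picture that a camera, given by its name, has taken for a name from the list of things; names that differ only in an ending like _2 or _b are one class to them, and where a whole thing is asked for, a point or a joint stands for the part that bears it (a point fixed in the world has none). Each returns a list of dicts, best first, with "conf" (0 to 1); they miss things now and then, are a little off and sometimes report something else, mostly with a low value. They report only what shows in the picture. A call takes as long as a camera call. They do not tell look-alikes from the thing itself.
- spot_in(camera, query): "xy" ([column, row] in pixels, amid what is visible of it).
- silhouettes(camera, query): "region" (420x560 bool, what is visible of it) and "xy" ([column, row] in pixels, amid what is visible of it).
Readings, each from a call of its own:
- current_clock(): time.
- current_joint_pos(): joint angles.
- current_qvel(): joint speeds.
- current_joint_torque(): joint torques, N m.
- current_position(): TCP position.
- current_orientation(): TCP orientation.
- current_force(): force on the tool from outside, world axes, zero at the start.
- current_torque(): the same for the moment, N m.
- current_finger_gap(): finger opening in m.
- current_grip_force(): force on a finger pad.
Only numpy, scipy, OpenCV 4.12 (cv2) and the standard library are available. Lean on these libraries where they do the work, as an engineer would, in place of code of your own. Each camera call takes 0.05 s, during which the arm holds its last target. There are 200 camera calls.

## Working session

There is one attempt and no reset: what is moved stays moved. The work goes in short steps, each a Python script; the robot and the scene stay as the last script left them, time stands still between calls to the robot, and variables do not carry over. Pictures are saved under pics/ and viewed, at most 10 in all, crops included, and the job is handed in when it is done.

```bash
mkdir -p pics; cat > h.py <<'E'
import numpy as np, cv2
from bench import *
def px2w(c,u,v,z=None):
    K=np.array(c["intrinsics"]);R=np.array(c["R"]);t=np.array(c["t"])
    u=np.atleast_1d(u);v=np.atleast_1d(v)
    d=np.linalg.inv(K)@np.array([u,v,np.ones(len(u))],float)
    if z is None:
        s=c["range_z"][v.astype(int),u.astype(int)]
        return (R.T@(d*s-t[:,None])).T
    o=-R.T@t; D=R.T@d
    return (o[:,None]+D*((z-o[2])/D[2])).T
E
python3 - <<'E'
from h import *
for n in("top","side"):
    c=capture(n); cv2.imwrite(f"pics/{n}0.png",c["image"])
    np.savez(f"{n}0.npz",**c)
    print(n, -np.array(c["R"]).T@c["t"])
    for q in("jig","lever","knob_center","pin_center","bowl","tape_roll","cement_bottle","battery_pack"):
        for s in silhouettes(n,q):
            v,u=np.nonzero(s["region"]); 
            ok=c["range_z"][v,u]>0
            P=px2w(c,u[ok],v[ok])
            print(q,round(s["conf"],2),np.round(s["xy"]),len(u),np.round(np.median(P,0),3) if len(P) else None, np.round(np.percentile(P,[2,98],axis=0),3).tolist() if len(P) else None)
print(current_clock())
E
```

```text
top [ 0.46813104 -0.03538712  1.28618193]
jig 0.8 [272. 224.] 7065 [ 0.594 -0.003  0.038] [[0.48, -0.142, 0.032], [0.7, 0.135, 0.097]]
lever 0.93 [274. 236.] 1049 [ 0.572 -0.019  0.051] [[0.505, -0.071, 0.035], [0.627, 0.053, 0.097]]
knob_center 0.94 [276. 233.] 905 [ 0.57  -0.02   0.052] [[0.507, -0.068, 0.045], [0.623, 0.051, 0.097]]
pin_center 0.44 [288. 211.] 60 [ 0.634 -0.059  0.094] [[0.626, -0.067, 0.072], [0.645, -0.048, 0.099]]
pin_center 0.38 [280. 156.] 76 [ 0.78  -0.029  0.085] [[0.772, -0.037, -0.001], [0.805, -0.018, 0.094]]
bowl 0.58 [153. 248.] 2301 [0.529 0.326 0.023] [[0.461, 0.251, 0.003], [0.596, 0.385, 0.054]]
tape_roll 0.81 [402. 266.] 605 [ 0.467 -0.359  0.024] [[0.427, -0.401, -0.0], [0.509, -0.318, 0.03]]
cement_bottle 0.55 [168. 195.] 312 [0.671 0.27  0.077] [[0.655, 0.255, 0.021], [0.697, 0.299, 0.114]]
battery_pack 0.62 [409. 228.] 539 [ 0.592 -0.395  0.03 ] [[0.556, -0.431, 0.001], [0.63, -0.363, 0.036]]
battery_pack 0.6 [289. 211.] 60 [ 0.634 -0.059  0.094] [[0.626, -0.067, 0.072], [0.645, -0.048, 0.099]]
side [ 0.4718705  -0.78647653  0.55679391]
jig 0.
[... 523 characters left out ...]
.] 210 [ 0.779 -0.034  0.06 ] [[0.771, -0.04, 0.0], [0.8, 0.021, 0.086]]
bowl 0.64 [246. 170.] 1055 [0.526 0.348 0.031] [[0.46, 0.244, 0.004], [0.591, 0.386, 0.049]]
tape_roll 0.86 [246. 374.] 1948 [ 0.464 -0.374  0.022] [[0.424, -0.407, -0.001], [0.507, -0.323, 0.025]]
cement_bottle 0.71 [297. 169.] 466 [0.672 0.264 0.056] [[0.651, 0.252, -0.001], [0.719, 0.456, 0.109]]
cement_bottle 0.32 [248. 377.] 1953 [ 0.464 -0.375  0.022] [[0.423, -0.407, -0.001], [0.506, -0.323, 0.025]]
battery_pack 0.91 [326. 370.] 1740 [ 0.59  -0.409  0.028] [[0.553, -0.436, 0.004], [0.627, -0.371, 0.031]]
battery_pack 0.48 [251. 375.] 1890 [ 0.464 -0.374  0.022] [[0.424, -0.407, 0.001], [0.506, -0.323, 0.025]]
0.9
```

```bash
python3 - <<'E'
import cv2,numpy as np
a=cv2.imread("pics/top0.png")[120:300,120:440]; b=cv2.imread("pics/side0.png")[140:320,180:460]
cv2.imwrite("pics/a.png",cv2.resize(a,(800,450),interpolation=cv2.INTER_CUBIC))
cv2.imwrite("pics/b.png",cv2.resize(b,(800,514),interpolation=cv2.INTER_CUBIC))
E
```

```text
(no output)
```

View pics/a.png

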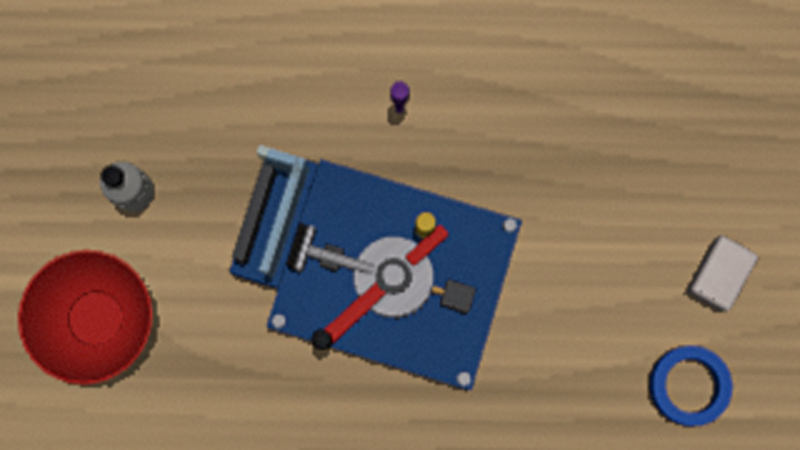

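View pics/b.png

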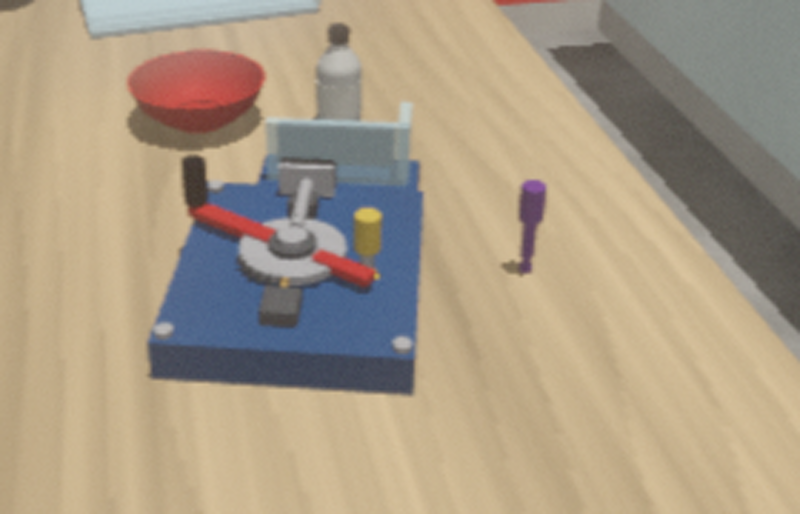

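Candidates for the pin: yellow head at top (290,209) / side (309,223), purple one at top (280,158) / side (366,214). The yellow one sits in the blue clamp, so it is the one meant. Knob at top ≈(249,256), hub ≈(278,230), bowl ≈(154,247). Next I refine these.

```bash
python3 - <<'E'
from h import *
T=dict(np.load("top0.npz"));S=dict(np.load("side0.npz"))
def show(n,c,m,zlo,zhi):
    v,u=np.nonzero(m&(c["range_z"]>0));P=px2w(c,u,v);k=(P[:,2]>zlo)&(P[:,2]<zhi)
    P=P[k]; lo,hi=P.min(0),P.max(0); print(n,k.sum(),"mid",np.round((lo+hi)/2,4),"med",np.round(np.median(P,0),4),"ext",np.round(hi-lo,4)); return P,u[k],v[k]
def box(c,u0,u1,v0,v1):
    m=np.zeros((420,560),bool);m[v0:v1,u0:u1]=1;return m
for n,c in(("T",T),("S",S)):
    h=cv2.cvtColor(c["image"],cv2.COLOR_BGR2HSV);H,Sx,V=h[...,0],h[...,1],h[...,2]
    yb=box(c,278,300,200,222) if n=="T" else box(c,295,320,208,236)
    y=(H>18)&(H<35)&(Sx>120)&yb
    show(n+" yellow top",c,y,.088,.105); show(n+" yellow side",c,y,.06,.092)
    kb=box(c,238,262,245,266) if n=="T" else box(c,235,262,190,216)
    show(n+" knob top",c,kb,.088,.105); show(n+" knob side",c,kb&(V<60),.06,.09)
    red=((H<6)|(H>174))&(Sx>130)
    show(n+" bowl",c,red&(box(c,120,190,215,280) if n=="T" else box(c,210,290,150,195)),.042,.06)
    P,u,v=show(n+" lever",c,red&(box(c,240,305,200,265) if n=="T" else box(c,240,320,205,245)),.045,.058)
    m=P[:,:2].mean(0);w,E=np.linalg.eigh(np.cov((P[:,:2]-m).T));print(" dir",E[:,1],np.degrees(np.arctan2(*E[::-1,1])),m)
    hb=box(c,262,295,215,245) if n=="T" else box(c,262,304,210,240)
    show(n+" hub",c,hb&(Sx<60),.054,.09)
# jig top outline
h=cv2.cvtColor(T["image"],cv2.COLOR_BGR2HSV)
m=(h[...,0]>100)&(h[...,0]<125)&(h[...,1]>130)&box(T,200,340,170,290)
v,u=np.nonzero(m);P=px2w(T,u,v);k=abs(P[:,2]-.036)<.008
r=cv2.minAreaRect(P[k][:,:2].astype(np.float32)*1000);print(r)
E
```

```text
T yellow top 45 mid [ 0.6353 -0.0586  0.0946] med [ 0.6342 -0.0586  0.0946] ext [0.0184 0.0163 0.0107]
T yellow side 16 mid [ 0.6341 -0.0575  0.0809] med [ 0.6265 -0.0563  0.0871] ext [0.0169 0.0191 0.0221]
T knob top 54 mid [0.5068 0.0511 0.0961] med [0.5079 0.0508 0.0968] ext [0.0186 0.0212 0.0146]
T knob side 3 mid [0.5009 0.0441 0.0803] med [0.5005 0.0431 0.0758] ext [0.0054 0.0055 0.0168]
T bowl 451 mid [0.5282 0.3164 0.0503] med [0.5247 0.3373 0.0488] ext [0.1465 0.1477 0.0164]
T lever 244 mid [ 0.571  -0.0165  0.0522] med [0.5545 0.0024 0.0534] ext [0.1278 0.1308 0.0115]
 dir [-0.69307987  0.7208608 ] 133.8744045757715 [ 0.56698886 -0.010883  ]
T hub 176 mid [ 0.5802 -0.019   0.0611] med [ 0.582  -0.0216  0.0581] ext [0.0784 0.0729 0.0142]
S yellow top 43 mid [ 0.6337 -0.0615  0.0914] med [ 0.6335 -0.0641  0.0926] ext [0.017  0.0175 0.0066]
S yellow side 83 mid [ 0.6336 -0.0656  0.0772] med [ 0.6323 -0.0684  0.079 ] ext [0.017  0.0122 0.0296]
S knob top 47 mid [0.5058 0.0494 0.0927] med [0.5054 0.0448 0.0942] ext [0.0197 0.0232 0.0088]Traceback (most recent call last):
  File "<stdin>", line 14, in <module>
  File "<stdin>", line 5, in show
    return umr_minimum(a, axis, None, out, keepdims, initial, where)
ValueError: zero-size array to reduction operation minimum which has no identity
```

```bash
cat >> h.py <<'E'
from scipy.spatial.transform import Rotation as Ro
def down(yaw):   # tool down, finger closing line at world angle yaw
    y=np.array([np.cos(yaw),np.sin(yaw),0]);z=np.array([0,0,-1.]);return Ro.from_matrix(np.column_stack([np.cross(y,z),y,z])).as_quat()
def ik(p,yaw):
    r=[(abs(q[5]),a) for a in(yaw,yaw+np.pi) if (q:=inverse_kinematics(p,down(a))) is not None]
    return min(r)[1]
PIN=np.array([.634,-.059]);BOWL=np.array([.528,.3165]);KNOB=np.array([.507,.0505]);PIV=np.array([.5798,-.0252])
E
python3 - <<'E'
from h import *
a=ik([*PIN,.18],np.radians(58));print(np.degrees(a))
move_ptp([*PIN,.16],down(a)); move_gripper(.06)
print("hit",servo_line([*PIN,.061],rate=.1,contact_N=6),current_position(),current_clock())
move_gripper(0.0); print(current_finger_gap(),current_grip_force(),current_force(),current_clock())
c=capture("side");cv2.imwrite("pics/c.png",cv2.resize(c["image"][140:320,180:460],(800,514)))
E
```

```text
58.00000000000001
hit False [ 0.63465837 -0.05912376  0.06170123] 5.025
0.021213555546379794 29.999191761016846 [0.12341929 0.63185859 0.6368989 ] 5.7333
```

View pics/c.png

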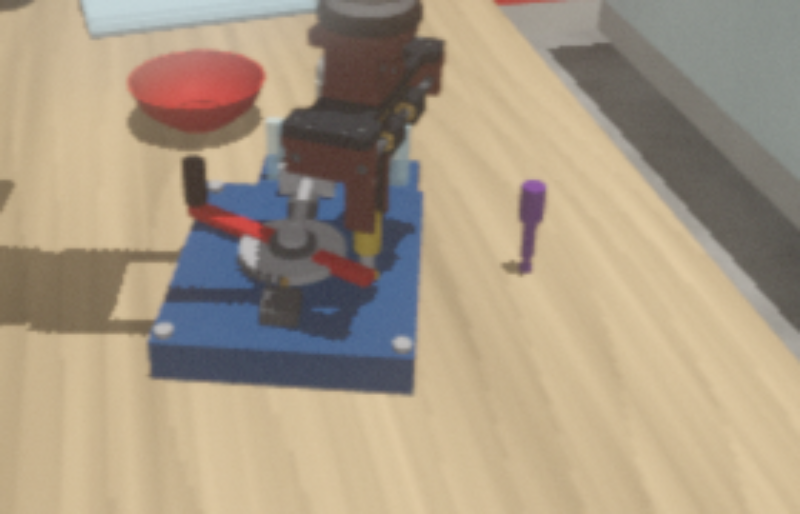

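The fingers hold the yellow head (crop ≈(368,230), gap 21 mm). Now I pull it straight up and carry it to the bowl.

```bash
python3 - <<'E'
from h import *
p=current_position(); x,y=p[0],p[1]
for z in(.067,.073,.080): servo_line([x,y,z],rate=.03); print(z,current_position()[2],current_force()[2],current_finger_gap())
servo_line([x,y,.21],rate=.12); sleep(.15)
print(current_finger_gap(),current_grip_force(),current_force(),current_clock())
a=ik([*BOWL,.21],np.radians(58)); move_ptp([*BOWL,.21],down(a))
c=capture("side");cv2.imwrite("pics/d.png",c["image"][60:320,140:460]);print(current_clock(),current_finger_gap())
E
```

```text
0.067 0.06762380912738626 1.163184232018355 0.020752754314636704
0.073 0.07386456804754712 4.0343667417206825 0.020757908138135772
0.08 0.08012026494196545 -1.4349704934270615 0.020877322619621056
0.020888610994986845 29.99475985765457 [ 0.04071574  0.72882971 -0.57170072] 8.25
9.75 0.02087500781285587
```

View pics/d.png

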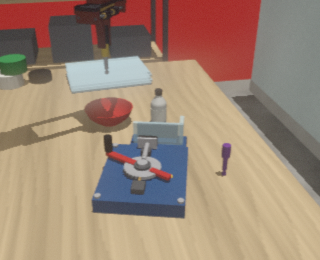

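The pin hangs from the fingers above the bowl (crop ≈(105,57)), and the socket is empty. I'll lower it until contact, release, and check.

```bash
python3 - <<'E'
from h import *
servo_line([*BOWL,.085],rate=.12)
print(servo_line([*BOWL,.062],rate=.03,contact_N=2.5),current_position())
move_gripper(.06); sleep(.2)
servo_line([*BOWL,.22],rate=.15); sleep(.3)
# move aside, toward knob
mid=np.arctan2(*(KNOB-PIV)[::-1])+.42
a=ik([*KNOB,.16],mid+np.pi/2); print(np.degrees(mid),np.degrees(a),np.degrees(ik([*KNOB,.16],mid)))
move_ptp([*KNOB,.16],down(a))
c=capture("top");print(current_clock(),current_joint_pos())
h=cv2.cvtColor(c["image"],cv2.COLOR_BGR2HSV);m=(h[...,0]>18)&(h[...,0]<35)&(h[...,1]>120);m[:, :110]=0;m[:,200:]=0;m[:210]=0;m[290:]=0
v,u=np.nonzero(m&(h[...,1]>150));print(len(u),np.round(np.median(px2w(c,u,v),0),3) if len(u) else 0)
cv2.imwrite("pics/e.png",cv2.resize(c["image"][120:300,100:380],(800,514)))
E
```

```text
False [0.52814386 0.31656275 0.06210084]
157.94546212237208 427.9454621223721 337.9454621223721
15.4417 [-3.48761192e-02  2.67984416e-01  1.74657492e+00  4.73800481e-04
  1.12574277e+00 -1.22152885e+00]
60 [0.529 0.313 0.092]
```

View pics/e.png

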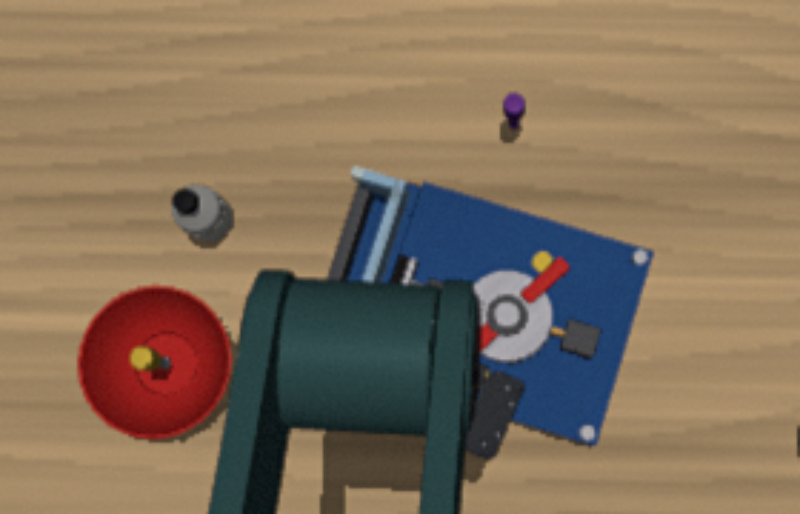

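The pin stands upright inside the bowl (crop ≈(145,358)), top at 92 mm, so its head centre is about 75 mm, below the 90 mm limit. The lever is still at rest. Next, grip the knob.

```bash
python3 - <<'E'
from h import *
import json
print("hit",servo_line([*KNOB,.060],rate=.1,contact_N=6))
move_gripper(0.0)
p0=np.array(current_position());print(p0,current_finger_gap(),current_grip_force(),current_force(),current_clock())
r0=np.array(p0[:2])-PIV; print(np.hypot(*r0),np.degrees(np.arctan2(r0[1],r0[0])))
f0=np.array(current_force()); json.dump([p0.tolist(),f0.tolist()],open("k.json","w"))
def go(th):
    R=np.array([[np.cos(th),-np.sin(th)],[np.sin(th),np.cos(th)]])
    servo_line([*(PIV+R@r0),p0[2]],rate=.05)
    p=np.array(current_position())[:2]-PIV; f=(np.array(current_force())-f0)[:2]; n=p/np.hypot(*p); t=np.array([-n[1],n[0]])
    ang=np.arctan2(r0[0]*p[1]-r0[1]*p[0],r0@p)
    print(f"{th:.3f} act {ang:.3f} r {np.hypot(*p):.4f} Ft {f@t:.1f} Fr {f@n:.1f} gap {current_finger_gap():.4f}")
for th in np.arange(.035,.28,.035): go(th)
print(current_clock())
E
```

```text
hit False
[0.50715137 0.05069543 0.06007912] 0.02086773453009959 30.000227093696594 [ 0.40134587  0.79508504 -0.44998815] 17.2917
0.105061596482418 133.74785682491023
0.035 act 0.023 r 0.1050 Ft -5.0 Fr 2.1 gap 0.0209
0.070 act 0.055 r 0.1050 Ft -5.3 Fr 1.6 gap 0.0210
0.105 act 0.095 r 0.1050 Ft -4.0 Fr 2.0 gap 0.0209
0.140 act 0.135 r 0.1049 Ft -3.4 Fr 1.2 gap 0.0211
0.175 act 0.174 r 0.1049 Ft -2.1 Fr 0.2 gap 0.0208
0.210 act 0.205 r 0.1049 Ft -4.7 Fr 0.6 gap 0.0211
0.245 act 0.238 r 0.1049 Ft -5.3 Fr 1.1 gap 0.0206
19.0417
```

```bash
python3 - <<'E'
from h import *
import json
p0,f0=map(np.array,json.load(open("k.json")));r0=p0[:2]-PIV
def go(th):
    R=np.array([[np.cos(th),-np.sin(th)],[np.sin(th),np.cos(th)]])
    servo_line([*(PIV+R@r0),p0[2]],rate=.04)
    p=np.array(current_position())[:2]-PIV; f=(np.array(current_force())-f0)[:2]; n=p/np.hypot(*p); t=np.array([-n[1],n[0]])
    ang=np.arctan2(r0[0]*p[1]-r0[1]*p[0],r0@p)
    print(f"{th:.3f} act {ang:.3f} r {np.hypot(*p):.4f} Ft {f@t:.1f} Fr {f@n:.1f}")
for th in np.arange(.266,.83,.0209): go(th)
go(.838); sleep(.5); go(.838)
print(current_clock(),current_finger_gap(),current_grip_force())
c=capture("side"); cv2.imwrite("pics/f.png",cv2.resize(c["image"][140:320,180:460],(800,514)))
c=capture("top"); cv2.imwrite("pics/g.png",cv2.resize(c["image"][120:300,100:380],(800,514)))
h=cv2.cvtColor(c["image"],cv2.COLOR_BGR2HSV);H,S=h[...,0],h[...,1]
m=((H<6)|(H>174))&(S>130);m[:,:235]=0;m[:,310:]=0
v,u=np.nonzero(m);P=px2w(c,u,v);P=P[(P[:,2]>.045)&(P[:,2]<.058)][:,:2]
mm=P.mean(0);E=np.linalg.eigh(np.cov((P-mm).T))[1][:,1];print(len(P),np.degrees(np.arctan2(E[1],E[0])),mm)
d=P-PIV;print(np.degrees(np.arctan2(*d[np.hypot(*d.T)>.025].mean(0)[::-1])))
E
```

```text
0.266 act 0.255 r 0.1050 Ft -7.9 Fr 0.3
0.287 act 0.279 r 0.1049 Ft -5.2 Fr 1.1
0.308 act 0.302 r 0.1049 Ft -4.5 Fr -0.0
0.329 act 0.324 r 0.1049 Ft -4.5 Fr 1.1
0.350 act 0.348 r 0.1049 Ft -3.5 Fr -1.2
0.370 act 0.372 r 0.1049 Ft -2.2 Fr -0.5
0.391 act 0.391 r 0.1049 Ft -3.1 Fr -0.5
0.412 act 0.409 r 0.1050 Ft -4.8 Fr -0.7
0.433 act 0.429 r 0.1049 Ft -5.9 Fr -0.4
0.454 act 0.448 r 0.1050 Ft -7.0 Fr -1.2
0.475 act 0.465 r 0.1050 Ft -8.7 Fr -0.2
0.496 act 0.489 r 0.1049 Ft -6.0 Fr -1.4
0.517 act 0.512 r 0.1049 Ft -5.0 Fr -1.6
0.538 act 0.534 r 0.1049 Ft -4.4 Fr -1.6
0.559 act 0.557 r 0.1049 Ft -2.8 Fr -2.0
0.579 act 0.580 r 0.1048 Ft -3.6 Fr -1.8
0.600 act 0.599 r 0.1049 Ft -3.9 Fr -1.6
0.621 act 0.617 r 0.1049 Ft -5.8 Fr -1.5
0.642 act 0.637 r 0.1050 Ft -7.4 Fr -2.0
0.663 act 0.656 r 0.1050 Ft -7.6 Fr -1.9
0.684 act 0.672 r 0.1050 Ft -8.8 Fr -2.5
0.705 act 0.697 r 0.1050 Ft -6.2 Fr -2.2
0.726 act 0.720 r 0.1049 Ft -7.0 Fr -1.9
0.747 act 0.741 r 0.1049 Ft -5.9 Fr -2.9
0.768 act 0.763 r 0.1049 Ft -5.2 Fr -2.7
0.788 act 0.787 r 0.1048 Ft -4.3 Fr -3.0
0.809 act 0.806 r 0.1049 Ft -5.7 Fr -3.2
0.838 act 0.831 r 0.1049 Ft -6.8 Fr -3.5
0.838 act 0.830 r 0.1049 Ft -7.8 Fr -2.5
26.7917 0.020940491392327766 30.000331699848175
124 -179.49245635441315 [ 0.61012332 -0.02361302]
2.668443521164754
```

View pics/f.png

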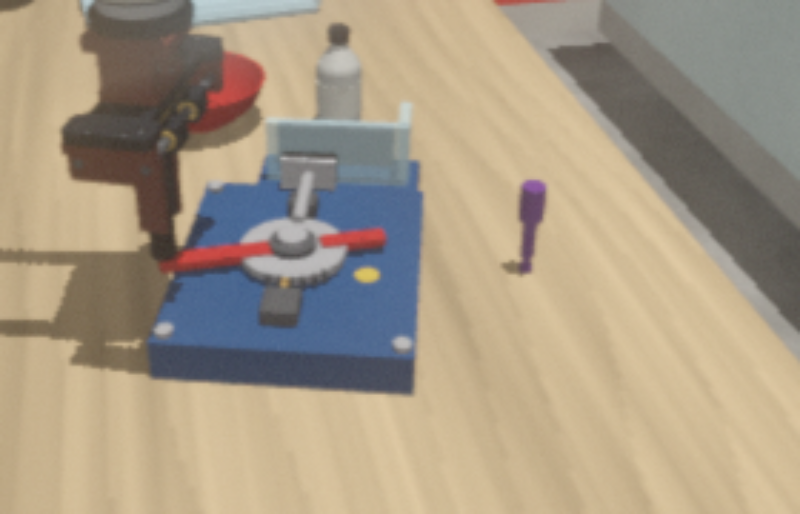

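View pics/g.png

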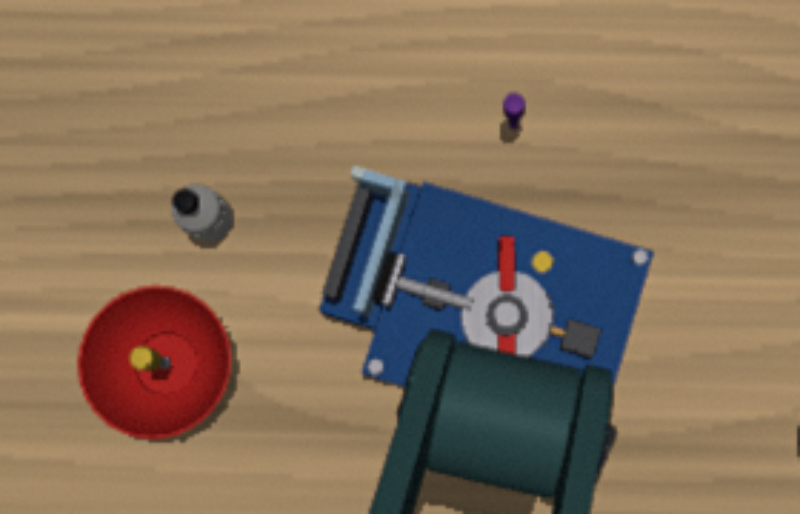

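The pin is in the bowl and the knob is gripped. The tail line in the picture agrees (about 47°, 0.81 rad). The force drops after each tooth are 0.209 rad apart, four in all, and the lever is held at 0.83 rad.

```bash
python3 -c "
from h import *
print(current_position(),current_qvel(),current_clock());print(close_job())"
```

```text
[ 0.47490645 -0.02757365  0.06007754] [ 6.66402490e-05 -1.37830995e-03  1.65718605e-03  9.71048269e-04
 -2.35938159e-03 -1.67203284e-04] 26.8917
the job is handed in; nothing more can be done
None
```

I handed the job in at 26.9 s with the yellow pin standing in the red bowl and the lever held by its knob at about 0.83 rad, four clicks from its rest stop; the bystanders were not touched, and the result of the judging was not shown.

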